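# Lapping stroke and dead-man dust gate

## Robot

A 6-joint arm with a two-finger parallel gripper is mounted at the origin on the work surface. World frame = base frame: x ahead of the robot, y to its left, z up, the work surface at z = 0. Lengths are in m, angles in rad, forces in N, time in s.
With the tool pointing down it reaches from about 0.4 to 0.825 m from the base axis. Payload 7 kg.
Tool frame: the origin (TCP) lies at the very end of the fingers, on their centre line; the grasp point (between the pads) lies 19 mm behind it; x points along the fingers, y is the direction in which the jaws open and shut, and the axes are right-handed (so a half turn about x gives the same grasp; the last joint's range is limited). The gripper opens to 88 mm and grips with 3 to 60 N. Pads are 19 mm wide; open, the fingers measure 130 mm over their backs; the gripper's body (78 mm by 193 mm) begins 47 mm behind the grasp point.
Start: joints at [1.41, 0.359, 0.012, 0, -1.224, -0.288], TCP at [0.293, 0.608, 0.196] pointing down, gripper open.
Joint ranges: [-3.07, 3.07], [-1.43, 2.12], [-1.02, 1.25], [-3.03, 1.67], [-3.05, -0], [-3.03, 3.03]. Speed limits (rad/s): [2.39, 2.39, 3.01, 3.14, 3.14, 3.14].

## Interface

Orientations are given as [roll, pitch, yaw] about the fixed x, y, z axes, in that order (R = Rz(yaw) Ry(pitch) Rx(roll)).
In Python, from station import arm, cams gives the robot as it stands. The module is installed in compiled form; this text tells all that it offers.
- The arm moves only by the tool carry_out, never from a script. Its argument "deltas" is a list of rows, each a list of 6 numbers: the shift along the tool's x, y, z in units of 0.04 m (1.0 is 0.04 m), then the turn, a rotation vector about the tool's x, y, z in units of 4 degrees (1.0 is 4 degrees). In form: [[tx, ty, tz, ax, ay, az], ...]. A call has 1 to 5 rows; each row shifts and turns the pose as measured when the row begins, along the tool's axes as they then stand; what a row does not reach is not made up. A row lasts 1/10 s, in which the tool goes at most 50 mm and 8.59 degrees, less where a joint would pass 70% of its speed; a pose out of reach is approached as far as the arm can. A call with a number of a shift or a turn outside -1 to 1 is refused whole. A call with a gripper value outside its range is refused whole. "hand" is the closure, from 0 (fully open) to 1 (shut), set as the call begins (left out, the last holds). The fingers move at their own pace and stop on an object; "newtons" is the grip in N (left out, the last holds). Time passes only in rows, so rows that do not move let the fingers close. It gives the time, the measured TCP pose, the force and the opening at its end, in the units of the state.
- arm.get_state(): the state, without advancing time (a new reading comes with each control period).
- cams.grab_frame(name): name is "scene" or "top" or "wrist"; returns a dict with "pixels" (384x512x3 uint8, red, green, blue), "fx", "fy", "cx", "cy" (pixels), "T" (4x4, takes a point from camera to world coordinates); the wrist camera has in their place "hand_eye" (4x4, takes a point from camera to tool coordinates, whose origin is the TCP and whose axes are the tool frame's). Camera axes: x right, y up, looking along -z (the intrinsics and any distortion apply to the point x, -y, -z); pixel columns grow to the right and rows downward; lengths in m; the calibration is good to about 2 mm. The wrist camera is an equidistant fisheye: a pixel r from the principal point sees the ray r / f radians off the axis. A picture is of the moment at which its call begins: read the wrist's pose just before it. There is no depth.
- arm.job_done(): hands the job in, once; it reports no verdict.
The state is a dict: "t": time; "q": joint angles; "qd": joint speeds; "joint_efforts": joint torques, N m; "eef_pos": TCP position; "ee_rot": TCP orientation; "force": force on the tool from outside, world axes, zero at the start; "moment": the same for the moment, N m; "width": finger opening in m.
Only numpy, scipy, OpenCV 4.12 (cv2) and the standard library are available. Lean on these libraries where they do the work, as an engineer would, in place of code of your own. Each camera call takes 0.05 s, during which the arm holds its last target.

## Task

Pick up the lapping block by its handle, set it on the bisque tile at the end away from the orange gate and, pressing the tile's sprung bed about half-way down, rub it along the tile in one stroke, without lifting, up to the gate. With the block, push this spring-loaded gate back, which runs the dust extractor, until its red pointer is on the green band of the scale, half of its travel, and finish holding it there: block still in the grip, bed still about half-way down. Drive neither bed nor gate to its stop, and leave the tin, vase, callipers and modelling tool alone.

Things in the scene. Friction and masses are not known exactly. Their poses are not given: they have to be found in the camera images.
- jig: Fixed plywood lapping jig, 390 long by about 160 mm wide, turned by up to 0.25 rad. Origin on the bench top (z = 0) under the tile's centre; y runs along the tile towards the gate, x across, z up. In this frame: grey switch box at y 160 to 205, 97 mm high; white scale bar with green band, beside the gate, x 70 to 92, y 75 to 155, 66 mm high; side rails 28 mm high
- tile_top (a point): Centre of the tile's top face at rest, 46 mm above the bench (sinks with the bed). Pinkish bisque tile, 90 mm in the jig's x by 300 mm in its y, standing proud of the rails all round. Axes as the jig's
- start_spot (a point): The point on the centre line of the unloaded tile's top over which the block's centre should be set down to begin the stroke: 110 mm from the tile's middle, on the side away from the gate (set down within 25 mm of it along the tile). Axes as the jig's
- tile_bed (a joint): How far the sprung bed with the tile is pressed down, m: 0 at rest to 0.012 at its stop; it stays level. Spring: 2 N preload plus 0.8 N per mm. Half-way is 0.006 (about 7 N in all, of which the block's own weight gives about 2 N); 0.0025 to 0.010 is good
- gate (a joint): How far the spring-loaded dead-man gate is pushed back along the jig's +y, in m: 0 at rest to 0.040 at its stop. It springs back when released. Spring: 2 N preload plus 0.2 N per mm, so 6 N at 0.020. The red pointer is on the green band from 0.014 to 0.026, its middle being 0.020
- gate_face (a point): Middle of the gate's front face (looking along the jig's -y; it moves with the gate), 64 mm above the bench. The gate is a flat orange plate 60 mm wide in x, 8 mm thick, from 52 to 76 mm above the bench; it does not follow the bed down
- block_grip (a point): Middle of the handle of the loose, upright lapping block (0.18 to 0.29 kg), 53 mm above its underside. Base 60 mm in its x, 70 in y, 30 high. Dark handle bar on top, centred, 56 mm long in x, 26 thick in y (grip across this), 30 to 72 mm above the underside. In the stroke the block's y lies along the jig's y, either way round, so its flat front, 35 mm from the centre, meets the gate squarely
- tin: Bystander: aluminium tin with screw-top lid, 72 mm across, 58 high; origin under its centre
- vase: Bystander: bisque vase, 94 mm across, 150 high; origin under its centre
- callipers: Bystander: flat plastic callipers, 160 mm long in y, about 70 wide, 8 high; origin under the beam's centre
- modelling_tool: Bystander: rosewood modelling tool lying flat, 180 mm long in y, 12 thick; origin under its centre

How it is judged:
By the outcome, as a careful person would: the job done as asked, in the order asked, and still so for the second after the job is handed in, while the arm keeps its last pose, push and grip.
It also fails if it takes over 40 s, if anything falls off the work surface, if the arm or the gripper's body presses on something with over 40 N, if the wrist force passes 120 N, or if a joint passes its speed limit or range.

## Working session

There is one attempt and no reset: what is moved stays moved. The work goes in short steps, Python scripts to look and compute and a tool call to move; the robot and the scene stay as the last step left them, time stands still between calls to the robot, and variables do not carry over. Pictures are saved under pics/ and viewed, and the job is handed in when it is done.

Besides the shell and the picture viewer there is one more tool, called after "Call:" as a command line: name --pt "numbers of a row" for each row, then --argument value for the rest. carry_out: Moves the arm, as the interface text tells. Shifts and turns lie within -1 to 1; 1 stands for 0.04 m of shift or 4 degrees of turn. Its arguments: {"type":"object","properties":{"deltas":{"type":"array","items":{"type":"array","items":{"type":"number","minimum":-1,"maximum":1}}},"hand":{"type":"number"},"newtons":{"type":"number"}},"required":["deltas"]}

```bash
mkdir -p pics
cat > h.py <<'E'
import numpy as np, cv2
from station import arm, cams
from scipy.spatial.transform import Rotation as R
def save(n,fn):
    st=arm.get_state(); f=cams.grab_frame(n); cv2.imwrite('pics/'+fn,f['pixels'][:,:,::-1]); np.savez('pics/'+fn[:-4],st=np.array(list(st['eef_pos'])+list(st['ee_rot'])),**f); return st,f
def cast(f,u,v,z,T=None):
    T=f['T'] if T is None else T
    d=np.array([(u-f['cx'])/f['fx'],-(v-f['cy'])/f['fy'],-1.]); d=T[:3,:3]@d; o=T[:3,3]
    return o+d*(z-o[2])/d[2]
def proj(f,p):
    q=np.linalg.inv(f['T'])@np.append(p,1); return f['cx']+f['fx']*q[0]/-q[2], f['cy']-f['fy']*q[1]/-q[2]
E
python3 - <<'E'
from h import *
print(arm.get_state())
for n in('top','scene','wrist'):
    s,f=save(n,n+'0.png'); print(n,{k:np.round(v,4) for k,v in f.items() if k!='pixels'})
E
```

```text
{'t': 0.0, 'q': array([ 1.41007349e+00,  3.59394242e-01,  1.10495933e-02, -3.79377464e-04,
       -1.22411745e+00, -2.88130138e-01]), 'qd': array([ 0.0012495 , -0.00121727,  0.00212503,  0.00110694,  0.00018497,
       -0.00037681]), 'joint_efforts': array([-1.01523074e-03, -5.82722890e+01,  2.93060213e+01,  6.99709520e+00,
        6.92052490e-03, -1.62214396e-04]), 'eef_pos': array([0.29266693, 0.60763338, 0.19550869]), 'ee_rot': array([ 1.64804161,  1.5690928 , -1.94253321]), 'force': array([0.31078855, 0.1865077 , 0.85521049]), 'moment': array([-8.60864039e-03,  7.19826491e-02, -1.17424572e-05]), 'width': 0.0875465925802334}
top {'fx': np.float64(450.7866), 'fy': np.float64(450.7866), 'cx': np.float64(262.5528), 'cy': np.float64(189.5636), 'T': array([[ 1.2100e-02,  9.7920e-01, -2.0280e-01,  3.1050e-01],
       [-9.9990e-01,  1.2000e-02, -1.6000e-03,  4.4100e-02],
       [ 9.0000e-04,  2.0280e-01,  9.7920e-01,  1.4733e+00],
       [ 0.0000e+00,  0.0000e+00,  0.0000e+00,  1.0000e+00]])}
scene {'fx': np.float64(438.4564), 'fy': np.float64(438.4564), 'cx': np.float64(261.4908), 'cy': np.float64(190.9046), 'T': array([[-0.4904, -0.4751,  0.7306,  1.494 ],
       [ 0.8712, -0.2437,  0.4263,  0.5556],
       [-0.0245,  0.8455,  0.5334,  0.6983],
       [ 0.    ,  0.    ,  0.    ,  1.    ]])}
wrist {'fx': np.float64(297.3186), 'fy': np.float64(297.3186), 'cx': np.float64(256.8168), 'cy': np.float64(192.0022), 'hand_eye': array([[ 3.000e-04,  2.943e-01, -9.557e-01, -1.886e-01],
       [ 1.000e+00,  4.000e-04,  5.000e-04,  2.000e-04],
       [ 5.000e-04, -9.557e-01, -2.943e-01, -7.920e-02],
       [ 0.000e+00,  0.000e+00,  0.000e+00,  1.000e+00]])}
```

View pics/top0.png

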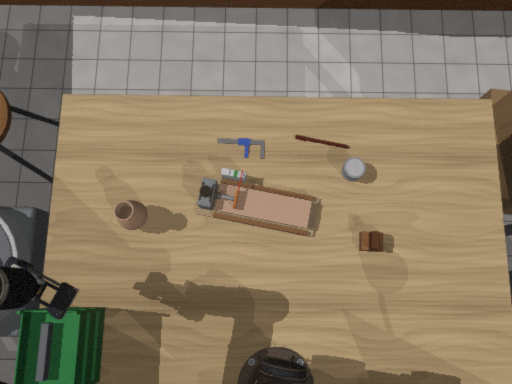

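View pics/scene0.png

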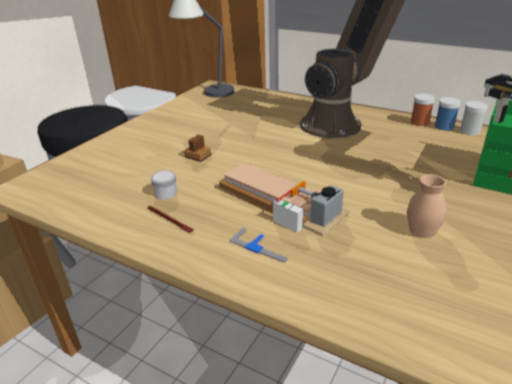

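View pics/wrist0.png

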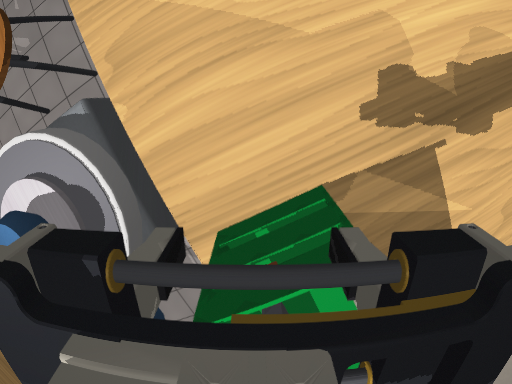

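Run:
```python
import cv2
a=cv2.imread('pics/top0.png'); b=cv2.imread('pics/scene0.png')
cv2.imwrite('pics/t0z.png',cv2.resize(a[160:260,190:390],None,fx=4,fy=4,interpolation=cv2.INTER_CUBIC))
cv2.imwrite('pics/s0z.png',cv2.resize(b[120:270,170:370],None,fx=4,fy=4,interpolation=cv2.INTER_CUBIC))
from h import *
f=np.load('pics/top0.npz')
for n,u,v,z in [('block',371,241,.05),('tileend',309,212,.046),('tin',354,169,.058),('vase',132,215,.1),('cal',242,148,0),('tool',322,142,0),('tilec',265,207,.046)]: print(n,cast(f,u,v,z).round(3))
```

```text
block [ 0.444 -0.297  0.05 ]
tileend [ 0.535 -0.103  0.046]
tin [ 0.675 -0.249  0.058]
vase [0.51  0.447 0.1  ]
cal [0.759 0.118 0.   ]
tool [ 0.784 -0.154  0.   ]
tilec [0.549 0.038 0.046]
```

View pics/t0z.png

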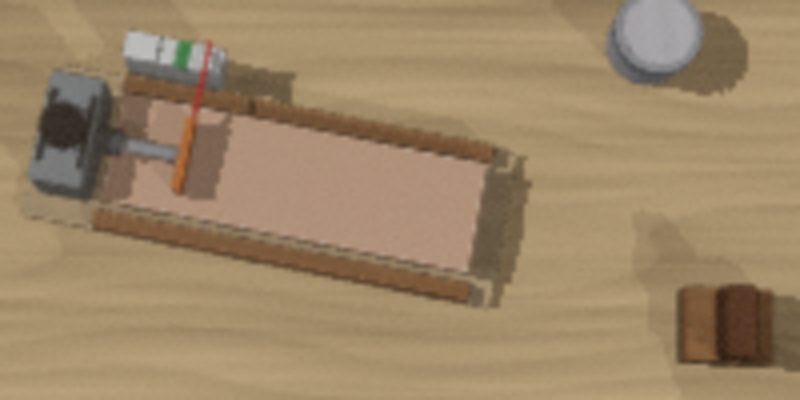

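View pics/s0z.png

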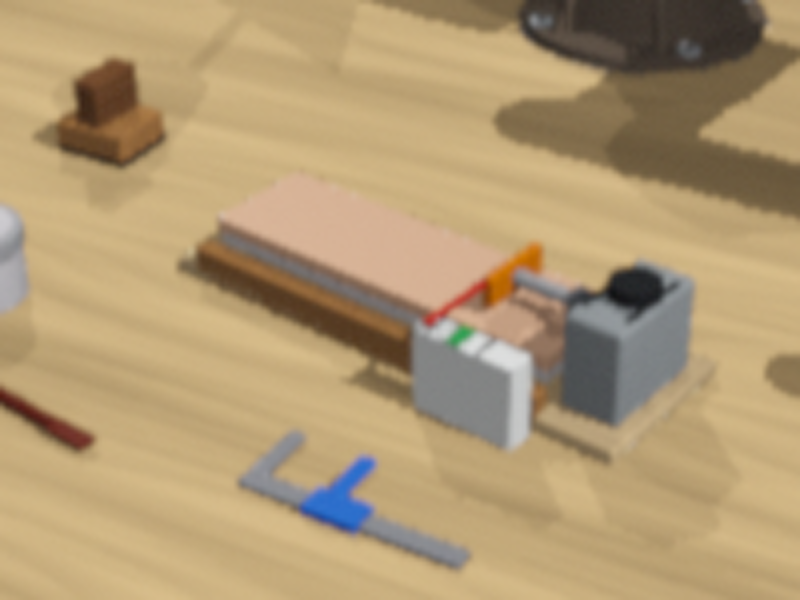

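```bash
cat >> h.py <<'E'
def tgt(phi): # tool x down, tool y at angle phi in world
    x=np.array([0,0,-1.]); y=np.array([np.cos(phi),np.sin(phi),0]); return np.stack([x,y,np.cross(x,y)],1)
def need(p,phi,st=None):
    st=st or arm.get_state(); Rc=R.from_euler('xyz',st['ee_rot']).as_matrix()
    d=Rc.T@(np.array(p)-st['eef_pos']); rv=R.from_matrix(Rc.T@tgt(phi)).as_rotvec(degrees=True)
    print('t %.2f pos'%st['t'],np.round(st['eef_pos'],4),'yang %.1f'%np.degrees(np.arctan2(Rc[1,1],Rc[0,1])),'F',np.round(st['force'],1),'w %.4f'%st['width'],'q6 %.2f'%st['q'][5]); print('shift units',np.round(d/.04,3),'turn units',np.round(rv/4,3))
E
python3 - <<'E'
from h import *
for p in [(.45,.3,.25),(.5,0,.25),(.444,-.297,.25)]:
    for a in (90,-90): need(p,np.radians(a))
# tile mask
f=np.load('pics/top0.npz'); im=f['pixels']; hsv=cv2.cvtColor(im,cv2.COLOR_RGB2HSV)
for (u,v) in [(280,210),(300,218),(240,205),(340,230)]: print(hsv[v,u],im[v,u])
E
```

```text
t 0.15 pos [0.2927 0.6078 0.1958] yang -115.7 F [-0.3  0.1  0.5] w 0.0873 q6 -0.29
shift units [-1.348  5.227 -6.882] turn units [ 3.857e+01 -2.500e-02 -3.000e-03]
t 0.15 pos [0.2927 0.6078 0.1958] yang -115.7 F [-0.3  0.1  0.5] w 0.0873 q6 -0.29
shift units [-1.348  5.227 -6.882] turn units [-6.43e+00  2.00e-03 -1.80e-02]
t 0.15 pos [0.2927 0.6078 0.1958] yang -115.7 F [-0.3  0.1  0.5] w 0.0873 q6 -0.29
shift units [ -1.34   11.442 -11.263] turn units [ 3.857e+01 -2.500e-02 -3.000e-03]
t 0.15 pos [0.2927 0.6078 0.1958] yang -115.7 F [-0.3  0.1  0.5] w 0.0873 q6 -0.29
shift units [ -1.34   11.442 -11.263] turn units [-6.43e+00  2.00e-03 -1.80e-02]
t 0.15 pos [0.2927 0.6078 0.1958] yang -115.7 F [-0.3  0.1  0.5] w 0.0873 q6 -0.29
shift units [ -1.33   18.739 -13.224] turn units [ 3.857e+01 -2.500e-02 -3.000e-03]
t 0.15 pos [0.2927 0.6078 0.1958] yang -115.7 F [-0.3  0.1  0.5] w 0.0873 q6 -0.29
shift units [ -1.33   18.739 -13.224] turn units [-6.43e+00  2.00e-03 -1.80e-02]
[ 12  78 177] [177 145 123]
[ 13  80 175] [175 143 120]
[ 13  88 124] [124 100  81]
[ 18  89 164] [164 142 107]
```

Call:
carry_out --pt "-0.4 0 -0.6 0.5 0 0" --pt "-0.4 0 -1 0.9 0 0" --pt "-0.4 0.1 -1 0.9 0 0" --pt "-0.2 0.1 -1 0.9 0 0" --pt "0 0.1 -1 0.9 0 0"

```text
t: 0.65
eef_pos: [0.4412, 0.4997, 0.2505]
ee_rot: [1.961, 1.564, -1.917]
force: [-0.1, -0.4, -0.5]
width: 0.0872
```

Call:
carry_out --pt "0 0.1 -1 0.9 0 0" --pt "0 0.1 -1 0.9 0 0" --pt "0 0.1 -1 0.9 0 0" --pt "0 0.1 -1 0.9 0 0" --pt "0 0.1 -1 0.9 0 0"

```text
t: 1.15
eef_pos: [0.5593, 0.3281, 0.2495]
ee_rot: [2.166, 1.562, -2.04]
force: [-0.1, 0.2, 0.2]
width: 0.0877
```

```bash
python3 -c "
from h import *
need((.444,-.297,.25),np.pi/2)"
```

```text
t 1.15 pos [0.5593 0.3281 0.2495] yang -151.0 F [-0.1  0.2  0.2] w 0.0877 q6 -0.33
shift units [  0.124  10.103 -12.266] turn units [ 2.9757e+01 -1.5400e-01  1.0000e-02]
```

Call:
carry_out --pt "0 0.15 -1 1 0 0" --pt "0 0.15 -1 1 0 0" --pt "0 0.15 -1 1 0 0" --pt "0 0.15 -1 1 0 0" --pt "0 0.15 -1 1 0 0"

```text
t: 1.65
eef_pos: [0.6033, 0.1229, 0.2485]
ee_rot: [2.37, 1.558, -2.2]
force: [1.2, -0.1, 0.9]
width: 0.0878
```

Call:
carry_out --pt "0 0.15 -1 1 0 0" --pt "0 0.15 -1 1 0 0" --pt "0 0.15 -1 1 0 0" --pt "0 0.15 -1 1 0 0" --pt "0 0.15 -0.3 1 0 0"

```text
t: 2.15
eef_pos: [0.5748, -0.0583, 0.2487]
ee_rot: [2.607, 1.556, -2.33]
force: [-0.5, 0.5, 0.9]
width: 0.0877
```

```bash
python3 -c "
from h import *
need((.444,-.297,.25),np.pi/2)
save('wrist','w1.png')"
```

```text
t 2.15 pos [ 0.5748 -0.0583  0.2487] yang 167.1 F [-0.5  0.5  0.9] w 0.0877 q6 -0.47
shift units [ 0.067  1.858 -6.546] turn units [19.28  -0.234  0.033]
```

View pics/w1.png

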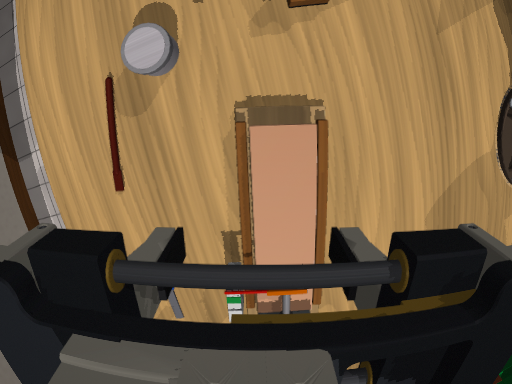

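```bash
cat >> h.py <<'E'
def wcast(f,u,v,z,pose=None):
    u=np.atleast_1d(u).astype(float); v=np.atleast_1d(v).astype(float)
    P=f['st'] if pose is None else pose
    a=(u-f['cx'])/f['fx']; b=-(v-f['cy'])/f['fy']; r=np.hypot(a,b)+1e-12
    d=np.stack([a/r*np.sin(r),b/r*np.sin(r),-np.cos(r)],1)
    Rt=R.from_euler('xyz',P[3:]).as_matrix(); H=f['hand_eye']
    o=Rt@H[:3,3]+P[:3]; d=d@(Rt@H[:3,:3]).T
    return o+d*((z-o[2])/d[:,2])[:,None]
E
python3 - <<'E'
from h import *
f=np.load('pics/w1.npz'); im=f['pixels']; hsv=cv2.cvtColor(im,cv2.COLOR_RGB2HSV)
for (u,v) in [(280,150),(285,230),(300,270),(200,100),(242,180)]: print(hsv[v,u],im[v,u])
m=cv2.inRange(hsv,(4,60,140),(14,125,255)); m=cv2.morphologyEx(m,cv2.MORPH_OPEN,np.ones((3,3)))
n,l,s,c=cv2.connectedComponentsWithStats(m); i=l[180,280]; print(s[i])
m=(l==i)
rows=np.arange(135,225); L=[np.where(m[r])[0].min()-.5 for r in rows]; Rr=[np.where(m[r])[0].max()+.5 for r in rows]
PL=wcast(f,L,rows,.046)[:,:2]; PR=wcast(f,Rr,rows,.046)[:,:2]
for P in (PL,PR):
    vx,vy,x0,y0=cv2.fitLine(P.astype(np.float32),cv2.DIST_HUBER,0,.01,.01).ravel(); print('ang',np.degrees(np.arctan2(vy,vx)),x0,y0)
print('width',np.linalg.norm(PL-PR,axis=1)[[5,40,80]])
cols=np.arange(256,310); T=[np.where(m[:,c])[0].min()-.5 for c in cols]; PE=wcast(f,cols,T,.046)[:,:2]
vx,vy,x0,y0=cv2.fitLine(PE.astype(np.float32),cv2.DIST_HUBER,0,.01,.01).ravel(); print('end ang',np.degrees(np.arctan2(vy,vx)),x0,y0)
# orange gate
mo=cv2.inRange(hsv,(5,180,120),(20,255,255)); ys,xs=np.where(mo[:310]); print('orange',xs.min(),xs.max(),ys.min(),ys.max())
np.savez('t.npz',PL=PL,PR=PR,PE=PE)
f0=np.load('pics/top0.npz')
E
```

```text
[ 12 114 192] [192 140 106]
[ 12 111 196] [196 144 111]
[100  17  44] [41 43 44]
[ 17 130 183] [183 144  90]
[ 14 181 111] [111  70  32]
[ 249  124   68  141 8895]
ang 79.45392 0.5835734 -0.045044806
ang 79.40305 0.49661905 -0.02221576
width [0.0896751  0.08923876 0.09011331]
end ang -10.357227 0.53011674 -0.10357062
orange 224 327 0 307
```

Run:
```python
from h import *
t=np.load('t.npz'); a=np.radians(79.45); u=np.array([np.cos(a),np.sin(a)]); x=np.array([u[1],-u[0]])
cx=((t['PL']@x).mean()+(t['PR']@x).mean())/2; e=np.median(t['PE']@u); print('half',(t['PL']@x).mean()-cx)
C=cx*x+(e+.15)*u; print('tile centre',C,'start',C-.11*u)
f=np.load('pics/top0.npz'); print('C',C.tolist())
z=4; vis=cv2.resize(f['pixels'][150:270,190:390,::-1],None,fx=z,fy=z,interpolation=cv2.INTER_CUBIC)
def P(xx,yy,zz): p=proj(f,np.append(C+xx*x+yy*u,zz)); return (int((p[0]-190+.5)*z),int((p[1]-150+.5)*z))
for q in [[(-.045,-.15,.046),(.045,-.15,.046),(.045,.15,.046),(-.045,.15,.046)],[(.07,.075,.066),(.092,.075,.066),(.092,.155,.066),(.07,.155,.066)]]:
    cv2.polylines(vis,[np.array([P(*c) for c in q])],True,(255,255,0),1)
# block axes corners
cv2.imwrite('pics/o.png',vis)
```

```text
half 0.044876151369941164
tile centre [0.5546235  0.04446979] start [ 0.53448321 -0.06367072]
C [0.5546235000966963, 0.04446978770291021]
```

View pics/o.png

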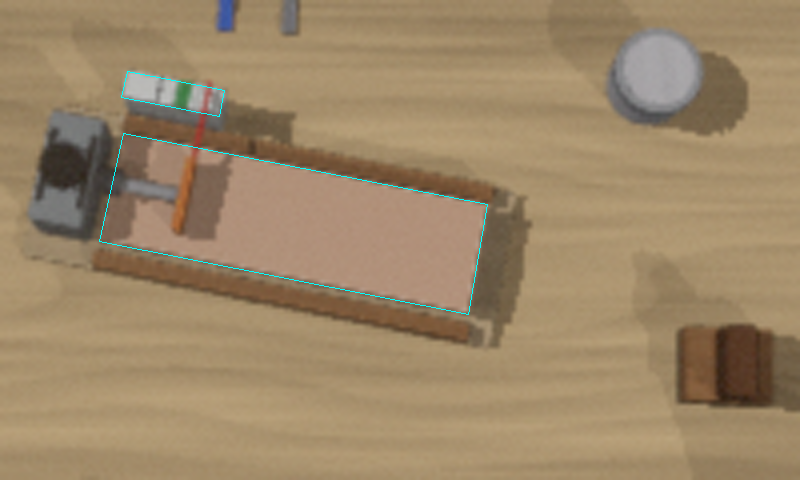

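Call:
carry_out --pt "0 0.6 -0.6 1 0 0" --pt "0 0.5 -1 1 0 0" --pt "0 0.4 -1 1 0 0" --pt "0 0.3 -1 1 0 0" --pt "0 0.2 -1 1 0 0"

```text
t: 2.7
eef_pos: [0.4266, -0.2037, 0.25]
ee_rot: [2.841, 1.554, -2.457]
force: [1.1, -0.8, 0.5]
width: 0.0878
```

```bash
python3 -c "
from h import *
need((.444,-.297,.2),np.pi/2)"
```

```text
t 2.70 pos [ 0.4266 -0.2037  0.25  ] yang 146.5 F [ 1.1 -0.8  0.5] w 0.0878 q6 -0.57
shift units [ 1.268 -1.657 -1.683] turn units [14.114 -0.253  0.049]
```

Call:
carry_out --pt "0 -0.8 -0.8 0 -0.1 0" --pt "0 -0.5 -0.5 1 -0.1 0" --pt "0 0 0 1 0 0" --pt "0 0 0 1 0 0" --pt "0 0 0 1 0 0"

```text
t: 3.2
eef_pos: [0.4374, -0.2808, 0.2511]
ee_rot: [2.061, 1.567, 2.754]
force: [0.2, 0.2, -0.3]
width: 0.0874
```

Call:
carry_out --pt "0 0 0 1 0 0" --pt "0 0 0 1 0 0" --pt "0 0 0 1 0 0" --pt "0 0 0 1 0 0" --pt "0 0 0 1 0 0"

```text
t: 3.7
eef_pos: [0.4376, -0.2797, 0.2499]
ee_rot: [2.334, 1.565, 2.666]
force: [-0.7, 0.0, 0.7]
width: 0.0877
```

Call:
carry_out --pt "0 0 0 1 0 0" --pt "0 0 0 1 0 0" --pt "0 0 0 1 0 0" --pt "0 0 0 1 0 0" --pt "0 0 0 0.5 0 0"

```text
t: 4.2
eef_pos: [0.438, -0.278, 0.2489]
ee_rot: [2.612, 1.563, 2.62]
force: [0.3, -0.4, 0.4]
width: 0.0875
```

```bash
python3 -c "
from h import *
need((.444,-.297,.2),np.pi/2)
save('wrist','w2.png')"
```

```text
t 4.20 pos [ 0.438  -0.278   0.2489] yang 90.5 F [ 0.3 -0.4  0.4] w 0.0875 q6 -1.37
shift units [ 1.219 -0.482  0.154] turn units [ 0.114 -0.1   -0.058]
```

View pics/w2.png

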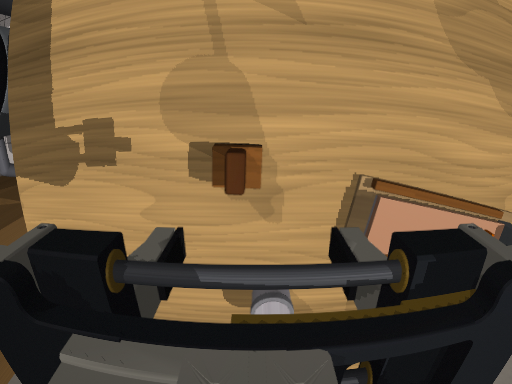

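Run:
```python
from h import *
f=np.load('pics/w2.npz'); im=f['pixels']
c=im[135:205,180:275,::-1]; cv2.imwrite('pics/w2z.png',cv2.resize(c,None,fx=8,fy=8,interpolation=cv2.INTER_NEAREST))
```

```text
(no output)
```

View pics/w2z.png

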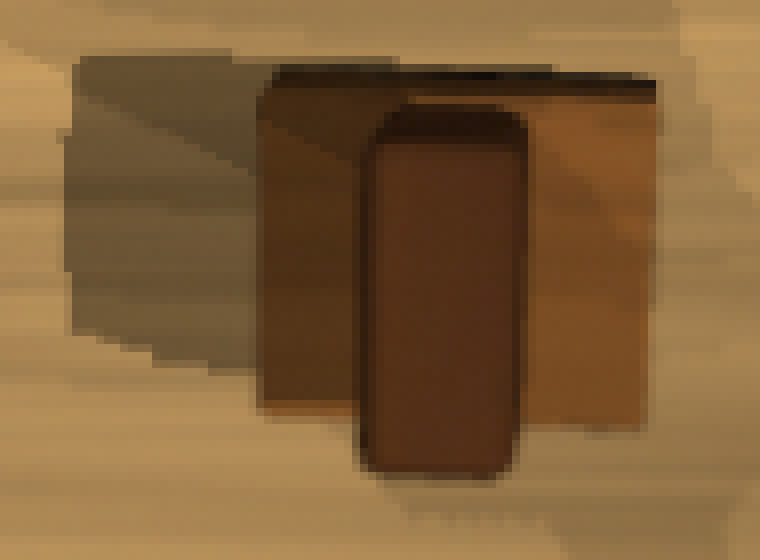

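Run:
```python
from h import *
f=np.load('pics/w2.npz')
def g(pts,z):
    p=np.array(pts)/8.+[180,135]-.5; return wcast(f,p[:,0],p[:,1],z)[:,:2]
H=g([(363,143),(526,143),(518,472),(360,472)],.072); B=g([(262,88),(656,100),(645,430),(258,410)],.03)
for P in(H,B):
    print(P.round(4).tolist(),P.mean(0),[np.round(np.linalg.norm(P[i]-P[i-1]),4) for i in range(4)])
    e=P[2]-P[1]+P[3]-P[0]; print('x-axis ang',np.degrees(np.arctan2(e[1],e[0])))
    e=P[1]-P[0]+P[2]-P[3]; print('y-axis ang',np.degrees(np.arctan2(e[1],e[0])))
t=np.load('pics/top0.npz')
```

```text
[[0.4175, -0.3171], [0.4175, -0.2916], [0.471, -0.293], [0.4711, -0.3186]] [ 0.44426515 -0.30508029] [np.float64(0.0537), np.float64(0.0255), np.float64(0.0535), np.float64(0.0256)]
x-axis ang -1.5644618416353961
y-axis ang 90.18623869795466
[[0.4144, -0.339], [0.4165, -0.2706], [0.4759, -0.2719], [0.4725, -0.3413]] [ 0.44483455 -0.30568725] [np.float64(0.0581), np.float64(0.0684), np.float64(0.0593), np.float64(0.0695)]
x-axis ang -1.768505245448119
y-axis ang 87.72984001755995
```

```bash
python3 -c "
from h import *
need((.4445,-.305,.039),np.radians(88.3))"
```

```text
t 4.25 pos [ 0.438  -0.278   0.2488] yang 90.4 F [ 0.4  0.7 -0.1] w 0.0872 q6 -1.37
shift units [ 5.242 -0.698  0.194] turn units [ 0.522 -0.101 -0.056]
```

Call:
carry_out --pt "0 -0.35 0.1 0.26 -0.1 -0.06" --pt "0 -0.34 0.1 0.26 0 0" --pt "0.6 0 0 0 0 0" --pt "0.8 0 0 0 0 0" --pt "0.6 0 0 0 0 0"

```text
t: 4.75
eef_pos: [0.4506, -0.3109, 0.1701]
ee_rot: [-0.435, 1.562, -0.463]
force: [-0.6, -0.5, -0.7]
width: 0.0876
```

```bash
python3 -c "
from h import *
need((.4445,-.305,.039),np.radians(88.3))
save('wrist','w3.png')"
```

```text
t 4.75 pos [ 0.4506 -0.3109  0.1701] yang 88.4 F [-0.6 -0.5 -0.7] w 0.0876 q6 -1.36
shift units [ 3.276  0.156 -0.184] turn units [0.021 0.117 0.054]
```

View pics/w3.png

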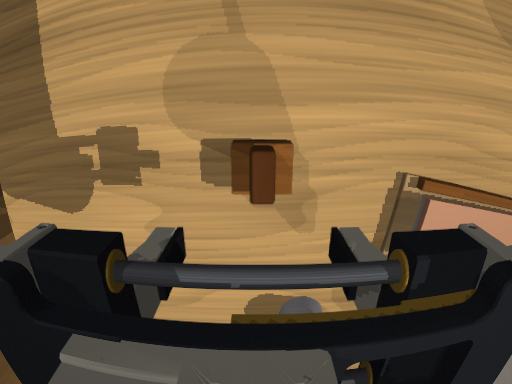

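Run:
```python
from h import *
f=np.load('pics/w3.npz')
print(wcast(f,[250,275],[174,174],.072).round(4), wcast(f,[262,262],[150,203],.072).round(4))
```

```text
[[ 0.4403 -0.3176  0.072 ]
 [ 0.441  -0.2928  0.072 ]] [[ 0.4166 -0.3051  0.072 ]
 [ 0.4712 -0.3065  0.072 ]]
```

Call:
carry_out --pt "0.6 0.16 -0.18 0 0.11 0.05" --pt "0.7 0 0 0 0 0" --pt "0.7 0 0 0 0 0"

```text
t: 5.1
eef_pos: [0.4444, -0.3068, 0.0871]
ee_rot: [-2.239, 1.57, -2.268]
force: [0.9, -0.2, 0.4]
width: 0.0878
```

```bash
python3 -c "
from h import *
need((.4445,-.305,.039),np.radians(88.3))"
```

```text
t 5.10 pos [ 0.4444 -0.3068  0.0871] yang 88.3 F [ 0.9 -0.2  0.4] w 0.0878 q6 -1.36
shift units [1.203 0.045 0.002] turn units [ 0.01  -0.005  0.007]
```

Call:
carry_out --pt "0.6 0.05 0 0 0 0" --pt "0.55 0 0 0 0 0" --pt "0.05 0 0 0 0 0"

```text
t: 5.4
eef_pos: [0.4436, -0.3066, 0.0354]
ee_rot: [3.055, 1.566, 3.025]
force: [-0.1, 0.5, 0.3]
width: 0.0876
```

```bash
python3 -c "
from h import *
need((.4445,-.305,.039),np.radians(88.3))"
```

```text
t 5.40 pos [ 0.4436 -0.3066  0.0354] yang 88.3 F [-0.1  0.5  0.3] w 0.0876 q6 -1.36
shift units [-0.09   0.04   0.021] turn units [ 0.    -0.073 -0.006]
```

Call:
carry_out --pt "0 0 0 0 0 0" --pt "0 0 0 0 0 0" --pt "0 0 0 0 0 0" --pt "0 0 0 0 0 0" --pt "0 0 0 0 0 0" --hand 1 --newtons 40

```text
t: 5.9
eef_pos: [0.4468, -0.3089, 0.0398]
ee_rot: [-1.66, 1.569, -1.689]
force: [-0.1, 0.1, -0.1]
width: 0.0535
```

Call:
carry_out --pt "0 0 0 0 0 0" --pt "0 0 0 0 0 0" --pt "0 0 0 0 0 0" --pt "0 0 0 0 0 0" --pt "0 0 0 0 0 0"

```text
t: 6.4
eef_pos: [0.4474, -0.3086, 0.041]
ee_rot: [-0.792, 1.568, -0.821]
force: [0.3, 0.9, 0.7]
width: 0.0243
```

```bash
python3 -c "
from h import *
need((.4445,-.305,.039),np.radians(88.3))
save('wrist','w4.png')"
```

```text
t 6.40 pos [ 0.4474 -0.3086  0.041 ] yang 88.3 F [0.3 0.9 0.7] w 0.0243 q6 -1.36
shift units [ 0.05   0.087 -0.075] turn units [0.012 0.026 0.026]
```

View pics/w4.png

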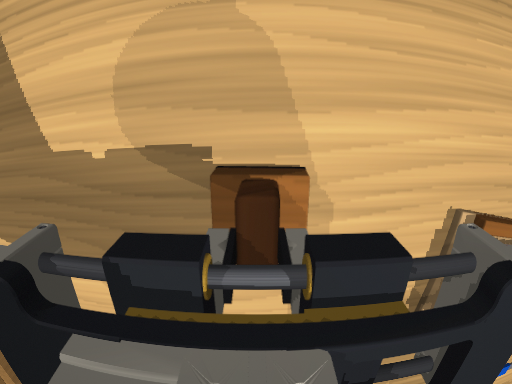

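Call:
carry_out --pt "-0.3 0 0 0 0 0" --pt "-0.6 0 0 0 0 0" --pt "-0.7 0 0 0 0 0" --pt "-0.6 0 0 0 0 0" --pt "-0.2 0 0 0 0 0"

```text
t: 6.95
eef_pos: [0.4445, -0.308, 0.1398]
ee_rot: [-3.079, 1.565, -3.108]
force: [1.0, -0.1, -2.3]
width: 0.0241
```

```bash
python3 -c "
from h import *
need((.5375,-.0642,.13),np.radians(79.45))
save('scene','s1.png')
f=np.load('pics/s1.npz'); cv2.imwrite('pics/s1z.png',cv2.resize(f['pixels'][60:230,120:340,::-1],None,fx=3,fy=3))"
```

```text
t 6.95 pos [ 0.4445 -0.308   0.1398] yang 88.3 F [ 1.  -0.1 -2.3] w 0.0241 q6 -1.36
shift units [0.232 6.161 2.145] turn units [ 2.215 -0.076  0.011]
```

View pics/s1z.png

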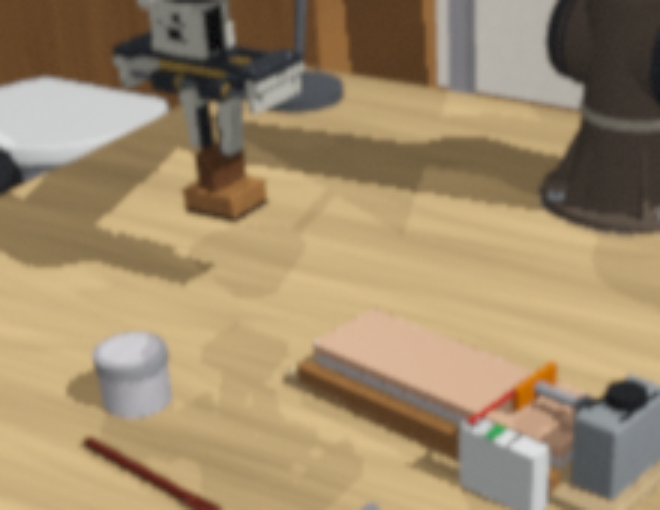

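Call:
carry_out --pt "0 0.5 0.2 0.5 0 0" --pt "0 0.8 0.3 0.5 0 0" --pt "0 1 0.4 0.5 0 0" --pt "0 1 0.4 0.5 0 0" --pt "0 1 0.4 0.2 0 0"

```text
t: 7.5
eef_pos: [0.5288, -0.1433, 0.136]
ee_rot: [-3.048, 1.561, 3.037]
force: [1.7, -0.6, -1.8]
width: 0.0243
```

```bash
python3 -c "
from h import *
need((.5375,-.0642,.12),np.radians(79.45))"
```

```text
t 7.50 pos [ 0.5288 -0.1433  0.136 ] yang 78.6 F [ 1.7 -0.6 -1.8] w 0.0243 q6 -1.86
shift units [ 0.399  1.982 -0.173] turn units [-0.207 -0.135  0.012]
```

Call:
carry_out --pt "0 0.8 -0.08 -0.1 -0.06 0" --pt "0 0.7 -0.08 -0.1 -0.06 0" --pt "0 0.35 0 0 0 0" --pt "0.1 0 0 0 0 0" --pt "0.1 0 0 0 0 0"

```text
t: 8.0
eef_pos: [0.5368, -0.0623, 0.1223]
ee_rot: [-2.843, 1.563, -3.023]
force: [0.8, -0.3, -1.9]
width: 0.0243
```

```bash
python3 -c "
from h import *
need((.5375,-.0642,.087),np.radians(79.45))
save('wrist','w5.png'); save('top','t5.png')"
```

```text
t 8.00 pos [ 0.5368 -0.0623  0.1223] yang 79.7 F [ 0.8 -0.3 -1.9] w 0.0243 q6 -2.00
shift units [ 0.883 -0.041  0.033] turn units [ 0.059 -0.103  0.032]
```

View pics/w5.png

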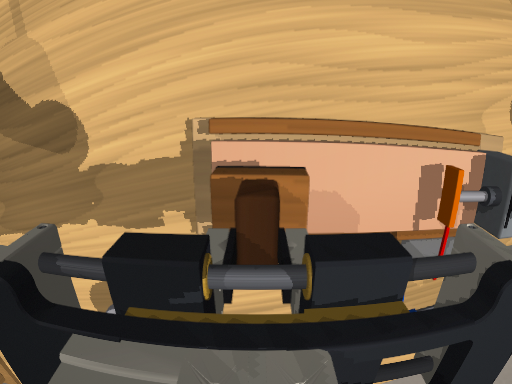

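View pics/t5.png

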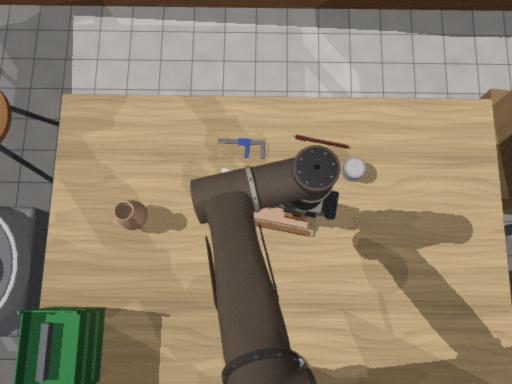

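Call:
carry_out --pt "0.3 -0.04 0.03 0.05 -0.1 0.03" --pt "0.3 0 0 0 0 0" --pt "0.1 0 0 0 0 0" --pt "0.05 0 0 0 0 0"

```text
t: 8.5
eef_pos: [0.5368, -0.0683, 0.0907]
ee_rot: [-2.415, 1.569, -2.605]
force: [-0.1, 0.7, -1.3]
width: 0.0242
```

```bash
python3 -c "
from h import *
need((.5375,-.0642,.081),np.radians(79.45))"
```

```text
t 8.50 pos [ 0.5368 -0.0683  0.0907] yang 79.2 F [-0.1  0.7 -1.3] w 0.0242 q6 -2.00
shift units [ 0.242  0.103 -0.002] turn units [-0.072 -0.017  0.015]
```

Call:
carry_out --pt "0.1 0.05 0 -0.05 0 0" --pt "0.06 0 0 0 0 0"

```text
t: 8.7
eef_pos: [0.5376, -0.0666, 0.0844]
ee_rot: [-2.045, 1.57, -2.23]
force: [-1.9, 1.8, 2.3]
width: 0.0246
```

Call:
carry_out --pt "0.05 0 0 0 0 0" --pt "0.03 0 0 0 0 0"

```text
t: 8.9
eef_pos: [0.5382, -0.0663, 0.082]
ee_rot: [-1.052, 1.57, -1.238]
force: [-2.7, 1.7, 3.6]
width: 0.0241
```

```bash
python3 -c "
from h import *
need((.5375,-.0642,.081),np.radians(79.45))"
```

```text
t 8.90 pos [ 0.5382 -0.0663  0.082 ] yang 79.4 F [-2.7  1.7  3.6] w 0.0241 q6 -2.00
shift units [ 0.025  0.049 -0.027] turn units [-0.016  0.007  0.013]
```

```bash
cat >> h.py <<'E'
C=np.array([.5546,.0445]); A=np.radians(79.45); U=np.array([np.cos(A),np.sin(A)]); X=np.array([U[1],-U[0]])
def jig(p): p=np.array(p)[:2]-C; return np.round([p@X,p@U],4)
def rep():
    st=arm.get_state(); Rc=R.from_euler('xyz',st['ee_rot']).as_matrix()
    rv=R.from_matrix(Rc.T@tgt(A)).as_rotvec(degrees=True)
    print('t %.2f jig'%st['t'],jig(st['eef_pos']),'z %.4f'%st['eef_pos'][2],'F jig x,y,z',np.round([st['force'][:2]@X,st['force'][:2]@U,st['force'][2]],1),'w %.4f'%st['width'],'turn',np.round(rv/4,2))
E
python3 - <<'E'
from h import *
f=np.load('pics/top0.npz'); h=cv2.cvtColor(f['pixels'],cv2.COLOR_RGB2HSV)
for (a,b) in [(196,160),(191,190),(184,235)]:
    print(jig(cast(f,a/4+190-.5,b/4+150-.5,.076)))
print('green',jig(cast(f,183/4+190-.5,95/4+150-.5,.066)),'ptr',jig(cast(f,210/4+190-.5,88/4+150-.5,.07)))
w=np.load('pics/w5.npz'); 
cv2.imwrite('pics/w5z.png',cv2.resize(w['pixels'][130:300,380:512,::-1],None,fx=4,fy=4,interpolation=cv2.INTER_CUBIC))
rep()
E
```

```text
[0.0294 0.0849]
[0.005  0.0838]
[-0.0312  0.0818]
green [0.0815 0.107 ] ptr [0.0904 0.0866]
t 8.90 jig [ 0.0042 -0.112 ] z 0.0820 F jig x,y,z [-3.   1.2  3.6] w 0.0241 turn [-0.02  0.01  0.01]
```

View pics/w5z.png

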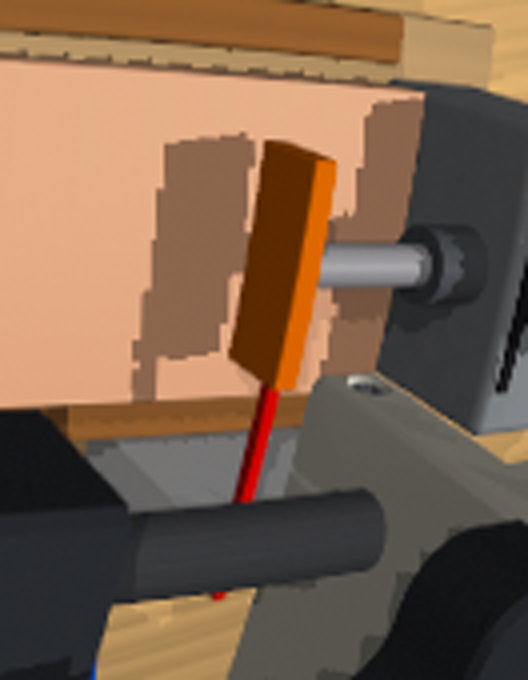

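Call:
carry_out --pt "0.03 0.2 -0.03 0 0 0" --pt "0.02 0.4 -0.03 0 0 0" --pt "0.02 0.4 0 0 0 0"

```text
t: 9.2
eef_pos: [0.544, -0.0275, 0.0806]
ee_rot: [-0.926, 1.566, -1.112]
force: [-0.7, -4.0, 3.8]
width: 0.0243
```

```bash
python3 -c "
from h import *
rep()"
```

```text
t 9.20 jig [ 0.0027 -0.0727] z 0.0806 F jig x,y,z [ 0.  -4.1  3.8] w 0.0243 turn [-0.03  0.04  0.05]
```

Call:
carry_out --pt "0.01 0.4 0 0 0.04 0.03" --pt "0.02 0.4 0 0 0 0" --pt "0.01 0.4 0 0 0 0"

```text
t: 9.5
eef_pos: [0.5538, 0.0235, 0.0795]
ee_rot: [-1.385, 1.568, -1.57]
force: [0.2, -4.5, 5.0]
width: 0.0244
```

```bash
python3 -c "
from h import *
rep()"
```

```text
t 9.50 jig [ 0.0031 -0.0208] z 0.0795 F jig x,y,z [ 1.  -4.4  5. ] w 0.0244 turn [-0.01  0.01  0.03]
```

Call:
carry_out --pt "0 0.4 0 0 0 0.02" --pt "0 0.4 0 0 0 0" --pt "0 0.3 0 0 0 0"

```text
t: 9.8
eef_pos: [0.5625, 0.0715, 0.0794]
ee_rot: [-1.512, 1.569, -1.695]
force: [-1.0, -5.2, 5.3]
width: 0.024
```

```bash
python3 -c "
from h import *
rep()"
```

```text
t 9.80 jig [0.0028 0.028 ] z 0.0794 F jig x,y,z [ 0.  -5.3  5.3] w 0.0240 turn [0.01 0.   0.02]
```

Now near the gate: slower, then compare with pictures.

Call:
carry_out --pt "0 0.15 0 0 0 0" --pt "0 0.2 0 0 0 0" --pt "0 0.2 0 0 0 0"

```text
t: 10.1
eef_pos: [0.5664, 0.0954, 0.0791]
ee_rot: [-1.881, 1.568, -2.063]
force: [0.4, -6.4, 5.5]
width: 0.0246
```

```bash
python3 -c "
from h import *
rep(); save('scene','s6.png'); save('wrist','w6.png')
f=np.load('pics/s6.npz'); cv2.imwrite('pics/s6z.png',cv2.resize(f['pixels'][120:250,200:360,::-1],None,fx=5,fy=5,interpolation=cv2.INTER_CUBIC))"
```

```text
t 10.10 jig [0.0023 0.0522] z 0.0791 F jig x,y,z [ 1.6 -6.2  5.5] w 0.0246 turn [ 0.03 -0.01  0.04]
```

View pics/s6z.png

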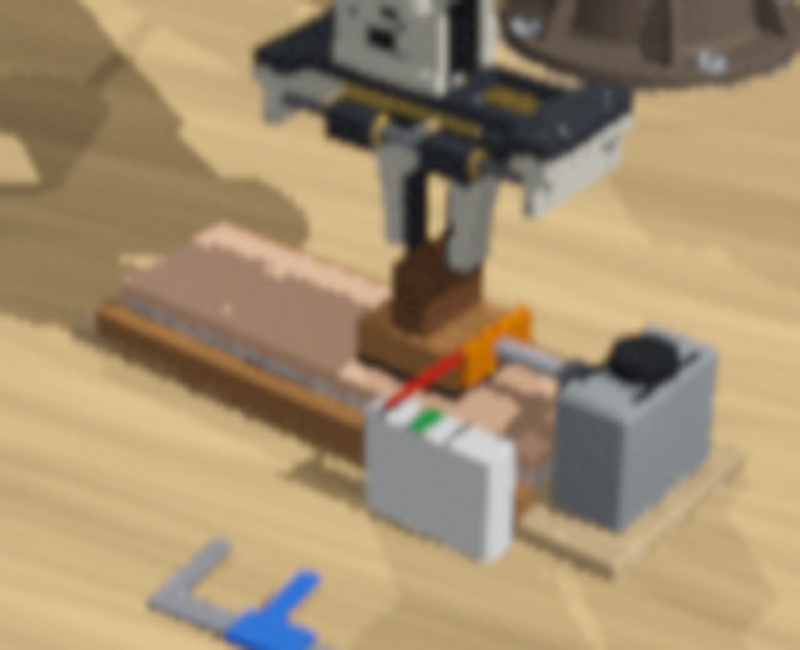

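View pics/w6.png

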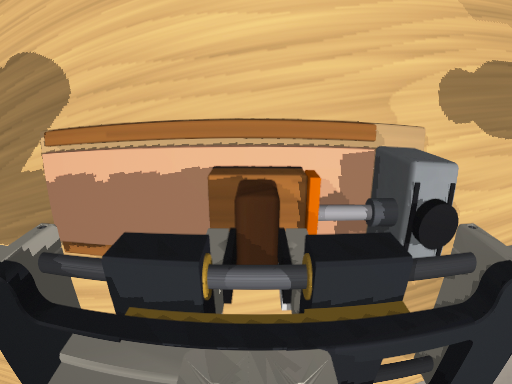

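Call:
carry_out --pt "0 0.15 0 0.02 0 0.03" --pt "0 0.2 0 0 0 0"

```text
t: 10.4
eef_pos: [0.5686, 0.108, 0.079]
ee_rot: [-2.093, 1.568, -2.277]
force: [0.4, -9.9, 4.6]
width: 0.0246
```

```bash
cat > look.py <<'E'
from h import *
import sys
n=sys.argv[1]
rep(); save('scene','s%s.png'%n); save('wrist','w%s.png'%n)
f=np.load('pics/s%s.npz'%n); cv2.imwrite('pics/s%sz.png'%n,cv2.resize(f['pixels'][165:225,250:350,::-1],None,fx=8,fy=8,interpolation=cv2.INTER_CUBIC))
h=cv2.cvtColor(f['pixels'],cv2.COLOR_RGB2HSV); S=h[165:225,250:350]
g=cv2.inRange(S,(50,120,60),(80,255,255)); r=cv2.inRange(S,(0,190,100),(4,255,255))|cv2.inRange(S,(175,190,100),(180,255,255))
for m,name in((g,'green'),(r,'red')):
    ys,xs=np.where(m); print(name,len(xs))
    if len(xs):
        i=np.argsort(xs)[:2]; 
        if name=='green': print(jig(cast(f,xs.mean()+250,ys.mean()+165,.066)))
        else: print('tip',xs[i]+250,ys[i]+165,jig(cast(f,xs[i].mean()+250,ys[i].mean()+165,.066)),jig(cast(f,xs[i].mean()+250,ys[i].mean()+165,.069)))
E
python3 look.py 7
python3 - <<'E'
from h import *
for n in('s0','scene0','s6'):
  try:f=np.load('pics/%s.npz'%n)
  except Exception as e: continue
  h=cv2.cvtColor(f['pixels'],cv2.COLOR_RGB2HSV); S=h[165:225,250:350]
  r=cv2.inRange(S,(0,190,100),(4,255,255))|cv2.inRange(S,(175,190,100),(180,255,255)); ys,xs=np.where(r); i=np.argsort(xs)[:2]; print(n,len(xs),xs[i]+250,ys[i]+165,jig(cast(f,xs[i].mean()+250,ys[i].mean()+165,.066)))
E
```

```text
t 10.40 jig [0.0022 0.065 ] z 0.0790 F jig x,y,z [ 2.2 -9.7  4.6] w 0.0246 turn [ 0.   -0.02  0.04]
green 9
[0.0823 0.1053]
red 21
tip [285 286] [199 197] [0.0592 0.0916] [0.0628 0.0943]
scene0 1 [290] [191] [0.0244 0.0803]
s6 17 [282 282] [196 197] [0.0591 0.0799]
```

View pics/s7z.png

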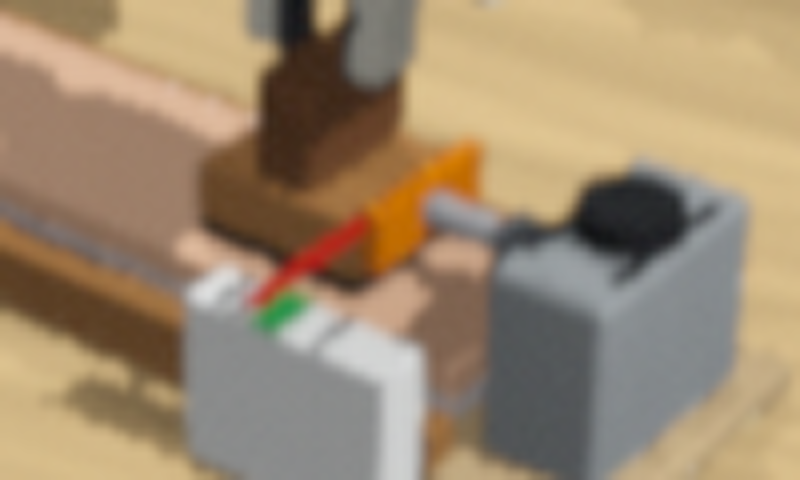

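Call:
carry_out --pt "0 0.12 0 0 0 0.03" --pt "0 0.06 0 0 0 0"

```text
t: 10.7
eef_pos: [0.5695, 0.1131, 0.079]
ee_rot: [-2.124, 1.566, -2.308]
force: [0.1, -10.4, 5.8]
width: 0.0245
```

```bash
python3 look.py 8
```

```text
t 10.70 jig [0.0021 0.0701] z 0.0790 F jig x,y,z [  2.  -10.2   5.8] w 0.0245 turn [-0.   -0.04  0.06]
green 0
red 23
tip [287 287] [198 199] [0.0587 0.0961] [0.0623 0.0989]
```

View pics/s8z.png

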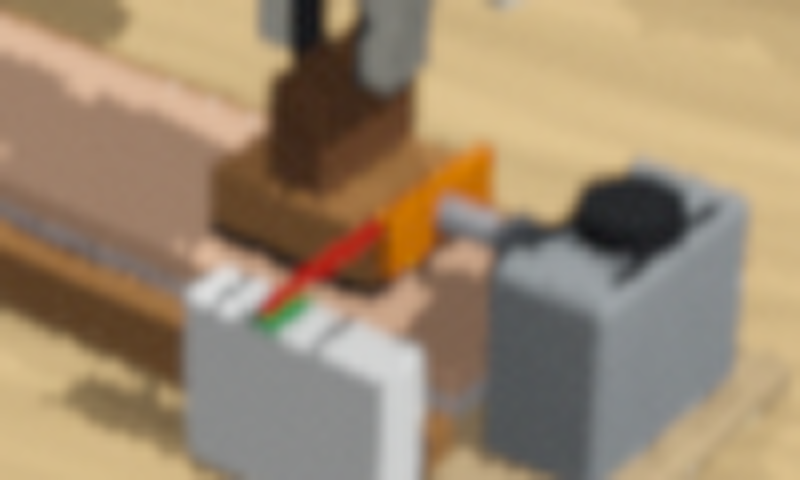

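View pics/w8.png

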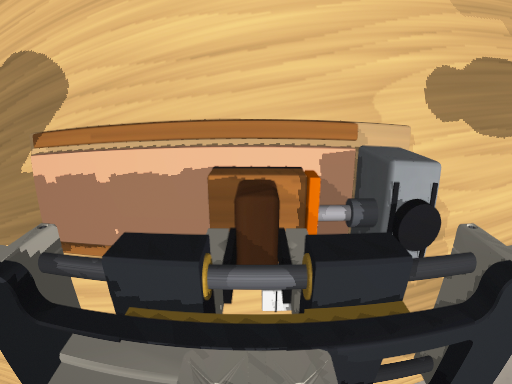

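Call:
carry_out --pt "-0.01 0.08 0 0 -0.03 0.05" --pt "-0.01 0.03 0 0 0 0" --pt "0 0.01 0 0 0 0"

```text
t: 11.1
eef_pos: [0.5697, 0.1142, 0.079]
ee_rot: [-1.964, 1.565, -2.15]
force: [-0.3, -5.2, 5.3]
width: 0.0244
```

```bash
python3 look.py 9
```

```text
t 11.10 jig [0.0021 0.0713] z 0.0790 F jig x,y,z [ 0.6 -5.1  5.3] w 0.0244 turn [-0.03 -0.03  0.08]
green 0
red 20
tip [288 288] [198 199] [0.0571 0.0982] [0.0607 0.1009]
```

View pics/s9z.png

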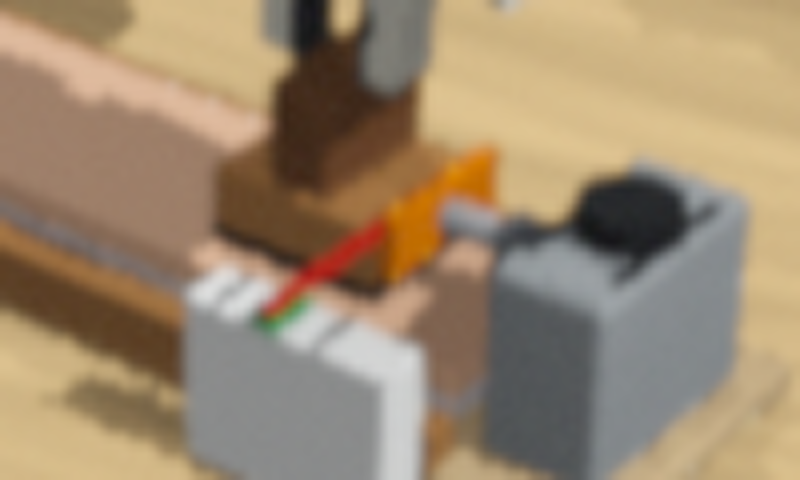

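Call:
carry_out --pt "0 0.08 0 0 -0.02 0.06" --pt "0 0.04 0 0 0 0"

```text
t: 11.4
eef_pos: [0.57, 0.1162, 0.0791]
ee_rot: [-1.922, 1.566, -2.108]
force: [2.0, -9.6, 5.3]
width: 0.0242
```

```bash
python3 look.py 10
```

```text
t 11.40 jig [0.002  0.0733] z 0.0791 F jig x,y,z [ 3.7 -9.1  5.3] w 0.0242 turn [-0.04 -0.03  0.07]
green 0
red 21
tip [288 288] [199 200] [0.0609 0.1011] [0.0645 0.1038]
```

View pics/s10z.png

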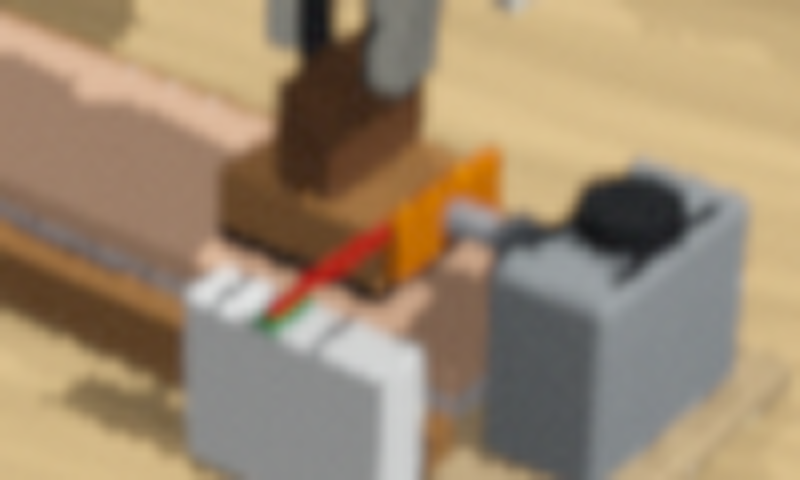

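```bash
python3 -c "
from h import *
rep(); cams.grab_frame('top'); rep(); arm.job_done(); rep()"
```

```text
t 11.50 jig [0.002  0.0733] z 0.0791 F jig x,y,z [ 2.1 -9.3  5.2] w 0.0244 turn [-0.04 -0.03  0.07]
t 11.55 jig [0.0021 0.0733] z 0.0791 F jig x,y,z [ 2.3 -8.4  5.6] w 0.0245 turn [-0.04 -0.03  0.07]
the job is handed in; nothing more can be done
the job is handed in; nothing more can be done
```

The job is handed in, at about 11.6 s. I picked the block up by its handle and set it down about 2 mm from the start spot along the tile. I rubbed it along the tile to the gate in one pressed stroke, then pushed the gate back and left the arm holding there.

My last checks:
- **Gate:** the scene picture shows the red pointer on the green band, and I put the travel at about 20 mm.
- **Bed:** the vertical force was about 5.2–5.6 N, or roughly 7.5 N on the bed once the block's weight is added. That is 6–7 mm down, near half-way and well short of the stop.
- **Grip:** the jaws held steady at 24.4 mm on the 26 mm handle, and the arm's position was steady.
- **Bystanders:** I steered clear of the tin, vase, callipers and modelling tool, and nothing in the pictures I looked at suggested contact.

One estimate disagreed. The gate's face seemed to be met about 5 mm further along than the first top view suggested, so I set its position from the pointer and the force instead. The 24.4 mm jaw reading is also 1.6 mm under the handle's stated thickness. I could take no reading after hand-in, so the last second of holding is unconfirmed.

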